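# Clamp and lock the sanding block in its bench holder

### The arm

A 6-joint arm with a two-finger parallel gripper is mounted at the origin on the work surface; the furniture and walls round the work are solid. World frame = base frame: x ahead of the robot, y to its left, z up, the work surface at z = 0. Lengths are in m, angles in degrees, forces in N, time in s.
With the tool pointing down it reaches from about 0.325 to 0.875 m from the base axis. Payload 4.4 kg.
Tool frame: the origin (TCP) lies midway between the tips of the shut fingers; the grasp point (between the pads) lies 19 mm behind it (bot.grasp_offset is the z of the grasp point in the tool frame, in m); z points along the fingers, y is the line along which they close (so a half turn about z gives the same grasp; the last joint's range is limited). The gripper opens to 85 mm and grips with 20 to 120 N. Pads are 22 mm wide; open, the fingers measure 114 mm over their backs; the gripper's body (76 mm by 85 mm) begins 54 mm behind the grasp point. The pads swing forward as they close: fully open they stand 13 mm farther back than shut.
Start: joints at [-76.805, 11.837, 88.321, -0, 79.842, -8.623], TCP at [0.214, -0.534, 0.231] pointing down, gripper open.
Joint ranges: [-156.59, 156.59], [-49.26, 127.26], [12.9, 141.05], [-63.56, 243.56], [4.71, 150.69], [-161.64, 161.64]. Speed limits (degrees/s): [159.86, 159.86, 180, 180, 180, 180].

### API

Orientations are given as [roll, pitch, yaw] about the fixed x, y, z axes, in that order (R = Rz(yaw) Ry(pitch) Rx(roll)).
In Python, from plant import bot, optics, workorder gives the robot as it stands.
- The arm moves only by the tool step_arm, never from a script. Its argument "rows" is a list that holds one entry, the list of rows, each a list of 4 numbers: the shift along the tool's x, y, z in units of 0.8 m (1.0 is 0.8 m), then the turn about the tool's z in units of pi rad (1.0 is pi rad). In form: [[[x, y, z, twist], ...]]. A call has 1 to 8 rows; each row is the pose to reach, as a shift and turn from the pose commanded when the call began, along the tool's axes at that moment, turning the shorter way round; what a row does not reach only later rows make up. A row lasts 1/10 s, in which the tool goes at most 50 mm and 8.59 degrees, less where a joint would pass 70% of its speed; a pose out of reach is approached as far as the arm can. A call with a number of a shift or a turn outside -1 to 1 is refused whole. A call with a gripper value outside its range is refused whole. "fingers" is the opening, from 0 (shut) to 1 (fully open), set as the call begins (left out, the last holds). The fingers move at their own pace and stop on an object; the grip force is fixed at half the most. Time passes only in rows, so rows that repeat a pose let the fingers close. It gives the time, the measured TCP pose, the force, the opening and the grip force at its end, in the units of the state.
- bot.read_state(): the state, without advancing time (a new reading comes with each control period).
- optics.capture(name): name is "side" or "top" or "wrist"; returns the picture (420x560x3 uint8, red, green, blue); there is no depth.
- optics.camera_params(name): a dict with "fx", "fy", "cx", "cy" (pixels), "T" (4x4, takes a point from camera to world coordinates); the wrist camera has in their place "mount" (4x4, takes a point from camera to tool coordinates, whose origin is the TCP and whose axes are the flange's). Camera axes: x right, y up, looking along -z (the intrinsics and any distortion apply to the point x, -y, -z); pixel columns grow to the right and rows downward; lengths in m; the calibration is good to about 2 mm. A picture is of the moment at which its call begins: read the wrist's pose just before it. camera_params takes no time and is no camera call.
- workorder.close_job(): hands the job in; it is judged then, once.
The state is a dict: "time_s": time; "q": joint angles; "qvel": joint speeds; "joint_torque": joint torques, N m; "position": TCP position; "tcp_rot": TCP orientation; "wrist_force": force on the tool from outside, world axes, zero at the start; "torque": the same for the moment, N m; "grip_width": opening from 0.0 (shut) to 1.0 (fully open); "grip_force": force on a finger pad.
Only numpy, scipy, OpenCV 4.12 (cv2) and the standard library are available. Lean on these libraries where they do the work, as an engineer would, in place of code of your own. Each camera call takes 0.05 s, during which the arm holds its last target. There are 200 camera calls.

### The job

Clamp the sanding block for edge work: with the fingertips push the red knob of the bench holder along its L-shaped slot to the corner, so that the bar drives the block home against the fence, then push the knob round the corner and all the way to the end of the slot so that it locks. Push gently, without gripping the knob; do not lift the block or disturb the things standing round the holder, and finish clear of everything.

Things in the scene. Friction and masses are not known exactly. Their poses are not given: they have to be found in the camera images.
- holder: Bench holder, fixed: wooden board 256 x 110 x 12 mm (x -126 to +130 mm), green slotted plate on its -x half (110 x 100 mm, top 31.5 mm above the bench), pale fence at its +x end (face at x = +113.5 mm, top at 40 mm). Origin on the bench under the board; z up, x roughly to the robot's left, -y roughly away from it. The 11 mm wide slot runs 50 mm along +x, then 35 mm along -y.
- knob_mid (a point): Centre of the red knob, an upright cylinder 24 mm in diameter and 32 mm tall whose middle is 53 mm above the bench (underside at 37 mm, top at 69 mm). Its 9 mm steel pin rides in the slot; the knob slides, stays where it is left and cannot come off. Axes parallel to the holder's.
- slot_corner (a point): Where the pin's axis is when the knob is in the corner of the slot (end of the long leg, against the stop); on top of the green plate, 31.5 mm above the bench, fixed to the holder. Axes as the holder's.
- slot_end (a point): Where the pin's axis is when the knob is at the locked end of the slot, 35 mm along the holder's -y from the corner; on top of the green plate, fixed to the holder. Axes as the holder's.
- clamp_bar (a joint): Travel in m of the bar (knob with it) along the holder's +x: 0 = fully back, 0.050 = at the stop, knob in the corner. About 3 N friction, damping 15 N s/m, no spring. The pale bar is 84 mm wide, its top 36 mm above the bench, its front face at holder x = 14 mm + this value.
- lock_knob (a joint): Travel in m of the knob across the bar, along the holder's -y: 0 = in the long leg, 0.035 = locked end. The slot lets it leave the long leg only when clamp_bar is within 2 mm of its stop. About 3 N of friction, damping 15 N s/m, no spring.
- sanding_block: The loose tan sanding block, 48 x 84 x 26 mm, about 0.12 kg, lying on the holder's board between bar and fence, 48 mm side along the holder's x. Origin at the centre of its underside (12 mm above the bench). Home: origin at about 89 mm along the holder's x; the locked bar leaves it 1.5 mm of play.
- brass_weight: Bystander: turned brass weight, 59 mm wide, 90 mm tall, standing beyond the fence; origin under its centre.
- needle_tin: Bystander: flat green and white tin, 41 x 75 x 16 mm, lying beyond the slotted end of the holder; origin under its centre.
- edge_paint: Bystander: small red bottle with black cap, 32 mm wide, 52 mm tall; origin under its centre.
- thread_navy: Bystander: spool of navy thread, 49 x 65 x 50 mm; origin under its centre.
- dye_walnut: Bystander: brown bottle with black cap, 42 mm wide, 62 mm tall; origin under its centre.
- eraser: Bystander: blue and white eraser, 19 x 42 x 12 mm; origin under its centre.
- masking_tape: Bystander: roll of masking tape, 100 mm across, 25 mm tall; origin under its centre.

How it is judged (in metres and radians):
On the way, in this order (a step that is already met when the one before it is completed fails the run):
1. the bar is run forward: the knob has reached the corner of the slot (value of joint clamp_bar above 0.0465 m and value of joint lock_knob below 0.02 m), for 0.05 s.
2. the knob is pushed to the locked end of the slot (value of joint lock_knob above 0.031 m), for 0.05 s.
At the end, for the whole second after the job is handed in: The bar is within 3.5 mm of its stop, the knob within 4 mm of the locked end of the slot and at rest, and the sanding block lies flat on the board, at rest, square (0.05 rad) and within about 4 mm of the fence (value of joint clamp_bar above 0.0465 m and value of joint lock_knob above 0.031 m and velocity of joint lock_knob between -0.005 and 0.005 m/s and x of sanding_block in the frame of holder above 0.0855 m and z of sanding_block in the frame of holder below 0.015 m and angle between the x axis of sanding_block and the x axis of holder, either way round below 0.05 rad and angle between sanding_block's own z axis and vertical below 0.05 rad and linear speed of sanding_block below 0.01 m/s); the robot touches nothing.
It fails at once if the knob is gripped or forced (over 40 N between fingers and knob) (contact force between the fingers and lock_knob above 40 N).
It fails at once if the sanding block is lifted (z of sanding_block in the frame of holder above 0.022 m).
It fails at once if a bystander is moved more than 15 mm (distance of any of brass_weight, needle_tin, edge_paint, thread_navy, dye_walnut, eraser, masking_tape from where it was at the start of the episode above 0.015 m).
It also fails if it takes over 38 s, if anything falls off the work surface, if the arm or the gripper's body presses on something with over 40 N, if the wrist force passes 120 N, or if a joint passes its speed limit or range.

## Working session

There is one attempt and no reset: what is moved stays moved. The work goes in short steps, Python scripts to look and compute and a tool call to move; the robot and the scene stay as the last step left them, time stands still between calls to the robot, and variables do not carry over. Pictures are saved under pics/ and viewed, at most 10 in all, crops included, and the job is handed in when it is done.

Besides the shell and the picture viewer there is one more tool, called as name(argument=value, ...), one argument or row to a line, values as JSON. step_arm: Moves the arm, as the interface text tells. Its arguments: {"type":"object","properties":{"rows":{"type":"array"},"fingers":{"type":"number"}},"required":["rows"]}

```bash
mkdir -p pics; python3 - <<'E'
from plant import bot, optics
import cv2,numpy as np
s=bot.read_state();print(s)
np.set_printoptions(precision=4,suppress=True)
for n in("side","top","wrist"):
    p=optics.camera_params(n);print(n,p)
    if n!="wrist": cv2.imwrite(f"pics/{n}0.png",cv2.resize(optics.capture(n)[:,:,::-1],(800,600),interpolation=cv2.INTER_CUBIC))
E
```

```text
{'time_s': 0.0, 'q': array([-7.68039951e+01,  1.18870222e+01,  8.84044529e+01,  1.07562757e-03,
        7.98407612e+01, -8.62298766e+00]), 'qvel': array([-0.05568546, -0.04411508,  0.07480054,  0.00856906,  0.08125364,
       -0.01624401]), 'joint_torque': array([ 1.42034864e-03, -3.83027744e+01, -2.91593975e+01, -1.03755076e-04,
        1.04162112e-02,  7.96757433e-06]), 'position': array([ 0.21353574, -0.53307279,  0.23010114]), 'tcp_rot': array([-1.79869417e+02, -2.08727847e-02,  2.18187779e+01]), 'wrist_force': array([-0.25180387, -0.37568378,  0.54439075]), 'torque': array([-0.00700833,  0.03622785, -0.04126566]), 'grip_force': 0.0, 'grip_width': 0.9999780039197709}
side {'fx': 471.4953340633019, 'fy': 471.4953340633019, 'cx': 273.0747467314576, 'cy': 210.99250438072548, 'T': array([[ 0.9954,  0.0484, -0.0827,  0.3743],
       [-0.0953,  0.5898, -0.8019, -1.0491],
       [ 0.0099,  0.8061,  0.5917,  0.7938],
       [ 0.    ,  0.    ,  0.    ,  1.    ]])}
top {'fx': 507.7942118357618, 'fy': 507.7942118357618, 'cx': 286.34795551958405, 'cy': 208.10268632374166, 'T': array([[ 0.0235,  0.9949, -0.0976,  0.3119],
       [-0.9992,  0.0266,  0.0312,  0.0028],
       [ 0.0337,  0.0968,  0.9947,  1.8286],
       [ 0.    ,  0.    ,  0.    ,  1.    ]])}
wrist {'fx': 348.74469804909734, 'fy': 348.74469804909734, 'cx': 282.5924789481942, 'cy': 202.8497783202749, 'mount': array([[-0.0007,  0.9549,  0.2968,  0.0755],
       [ 1.    ,  0.0008, -0.0002,  0.    ],
       [-0.0004,  0.2968, -0.9549, -0.1425],
       [ 0.    ,  0.    ,  0.    ,  1.    ]])}
```

View pics/top0.png

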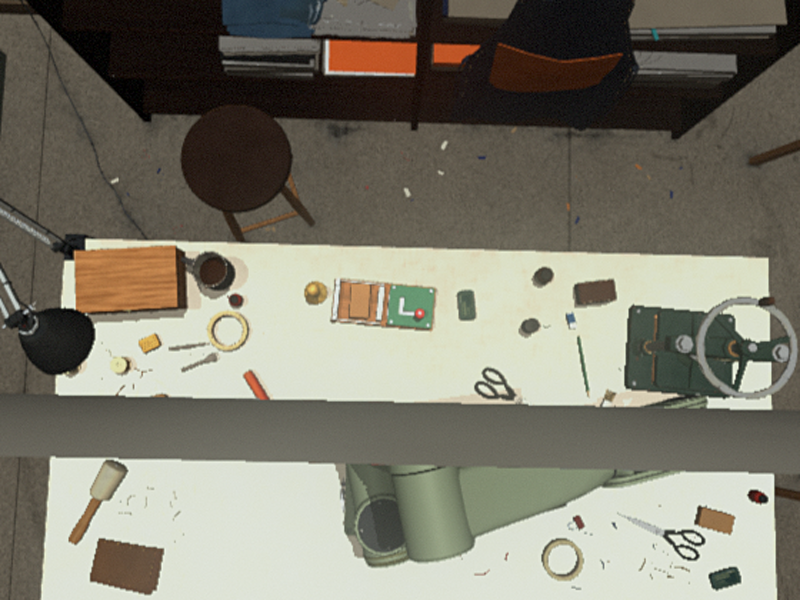

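View pics/side0.png

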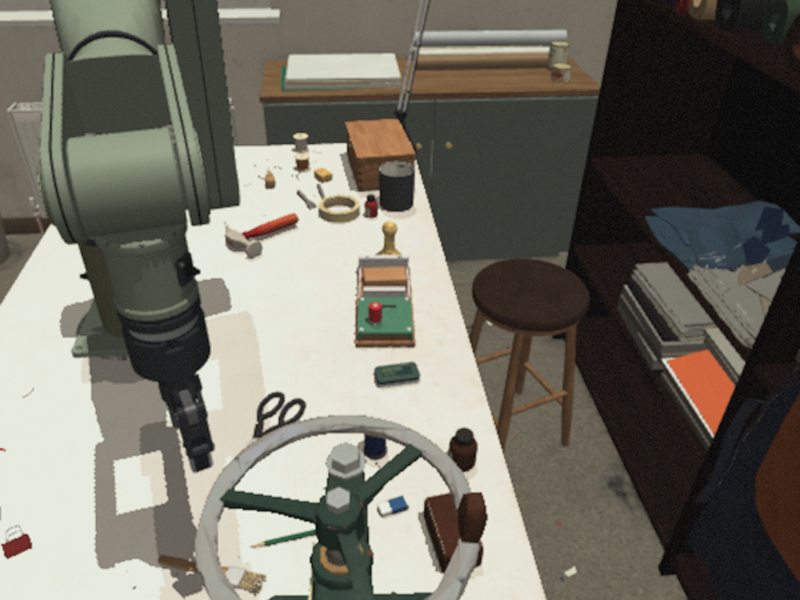

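Top view: the knob is at about (420,314) and the holder spans (333..436, 278..330) in the 800x600 picture. Side view: the knob is at (375,312). I'll enlarge both.

```bash
cat > h.py <<'E'
from plant import bot, optics
import cv2,numpy as np
from scipy.spatial.transform import Rotation as R
np.set_printoptions(precision=4,suppress=True)
def cam(n,s=None):
    p=optics.camera_params(n)
    if n=="wrist":
        T=np.eye(4);T[:3,:3]=R.from_euler('xyz',s['tcp_rot'],degrees=True).as_matrix();T[:3,3]=s['position'];T=T@p['mount']
    else: T=p['T']
    return p,T
def at_z(c,u,v,z):
    p,T=c; d=T[:3,:3]@np.array([(u-p['cx'])/p['fx'],-(v-p['cy'])/p['fy'],-1.]); o=T[:3,3]
    return o+d*(z-o[2])/d[2]
def proj(c,P):
    p,T=c; q=T[:3,:3].T@(np.asarray(P)-T[:3,3]); return np.array([p['cx']+p['fx']*q[0]/-q[2],p['cy']-p['fy']*q[1]/-q[2]])
E
python3 - <<'E'
from h import *
t=cv2.imread('pics/top0.png');s=cv2.imread('pics/side0.png')
a=cv2.resize(t[260:350,300:500],(800,360),interpolation=cv2.INTER_CUBIC)
b=cv2.resize(s[250:390,330:430],(0,0),fx=4,fy=4)[:, :]
cv2.imwrite('pics/c_top.png',a)
c=cam('top'); print(at_z(c,420*.7,314*.7,.069))
print(at_z(cam('side'),375*.7,312*.7,.053))
E
```

```text
[ 0.4445 -0.0801  0.069 ]
[ 0.4473 -0.0752  0.053 ]
```

View pics/c_top.png

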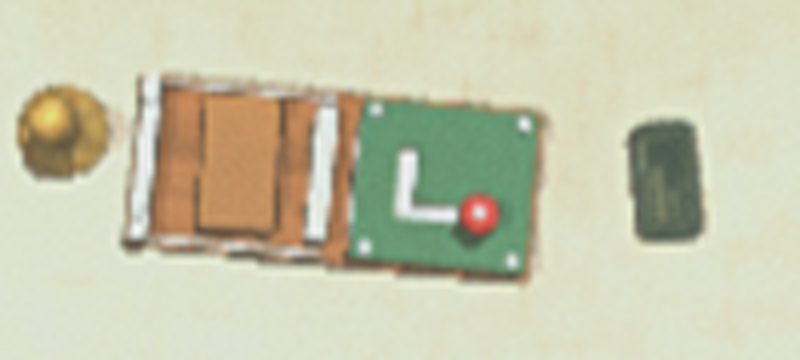

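Crop: knob top (480,212), slot corner (405,212), slot end (408,155); plate screws (376,108), (524,124), (512,260), (364,245). The board's near edge runs (125,245) to (527,280).

```bash
cat >> h.py <<'E'
def shift(s,target,yaw):
    M=R.from_euler('xyz',s['tcp_rot'],degrees=True).as_matrix()
    d=M.T@(np.asarray(target)-s['position'])/0.8
    # twist about tool z
    M2=R.from_euler('xyz',[180,0,yaw],degrees=True)
    tw=(R.from_matrix(M).inv()*M2).as_rotvec()
    return np.r_[d,tw[2]/np.pi]
E
python3 - <<'E'
from h import *
c=cam('top')
f=lambda x,y,z:at_z(c,(x/4+300)*.7,(y/4+260)*.7,z)
k=f(480,212,.069);co=f(405,212,.0315);e=f(408,155,.0315)
print('knob',k,'corner',co,'end',e)
S=[f(*p,.0315) for p in((376,108),(524,124),(512,260),(364,245))]
for a,b in((1,0),(2,3),(2,1),(3,0)):
    d=S[b]-S[a];print(np.degrees(np.arctan2(d[1],d[0])),np.linalg.norm(d))
d=f(125,245,.012)-f(527,280,.012);print(np.degrees(np.arctan2(d[1],d[0])),np.linalg.norm(d))
y=np.radians(83);hx=np.array([np.cos(y),np.sin(y),0])
t=k-hx*.045;t[2]=.18
print(t,shift(bot.read_state(),t,-7))
E
```

```text
knob [ 0.4469 -0.08    0.069 ] corner [ 0.4486 -0.0352  0.0315] end [ 0.4842 -0.0361  0.0315]
85.35083517932179 0.09283466889711152
85.67128231249471 0.09233648358880081
-3.8427297770624835 0.08528389576954949
-3.514004049997196 0.08580871103562732
86.47369136448744 0.2525406544827806
[ 0.4414 -0.1247  0.18  ] [ 0.4542 -0.368   0.0637  0.1601]
```

step_arm(
  rows=[
    [[0.45, -0.37, 0.06, 0.143], [0.45, -0.37, 0.06, 0.143], [0.45, -0.37, 0.06, 0.143], [0.45, -0.37, 0.06, 0.143], [0.45, -0.37, 0.06, 0.143], [0.45, -0.37, 0.06, 0.143], [0.45, -0.37, 0.06, 0.143], [0.45, -0.37, 0.06, 0.143]],
  ],
  fingers=0,
)

```text
time_s: 0.9
position: [0.4046, -0.1844, 0.1901]
tcp_rot: [-180.0, -0.0, -3.9]
wrist_force: [0.9, -0.8, 0.5]
grip_width: 0.001
grip_force: 0.0
```

```bash
python3 - <<'E'
from h import *
s=bot.read_state();print(s['position'],s['tcp_rot'],s['time_s'])
im=optics.capture('wrist');np.save('w.npy',[s['position'],s['tcp_rot']])
cv2.imwrite('pics/w1.png',cv2.resize(im[:,:,::-1],(800,600),interpolation=cv2.INTER_CUBIC))
print(shift(s,[.444,-.125,.18],-4))
E
```

```text
[ 0.4046 -0.1844  0.1901] [-179.9977   -0.0013   -3.9444] 0.9
[ 0.044  -0.0775  0.0126  0.0003]
```

View pics/w1.png

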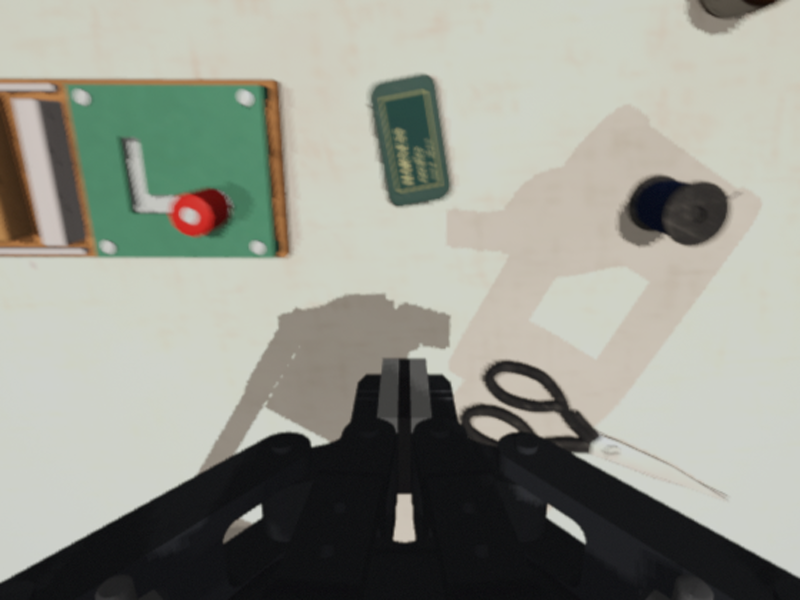

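Wrist view: knob top at about (190,216), corner axis (145,204), slot-end axis (132,147); screws (82,97), (246,97), (258,248), (107,247).

```bash
python3 - <<'E'
from h import *
p,r=np.load('w.npy');c=cam('wrist',dict(position=p,tcp_rot=r))
f=lambda x,y,z:at_z(c,x*.7,y*.7,z)
print('knob',f(190,216,.069),'corner',f(145,204,.0315),'end',f(132,147,.0315))
S=[f(*p,.0315) for p in((82,97),(246,97),(258,248),(107,247))]
print(sum(S)/4)
for a,b in((1,0),(2,3),(2,1),(3,0)):
    d=S[b]-S[a];print(np.degrees(np.arctan2(d[1],d[0])),np.linalg.norm(d))
E
```

```text
knob [ 0.447  -0.0742  0.069 ] corner [ 0.4513 -0.0322  0.0315] end [ 0.4843 -0.032   0.0315]
[ 0.4666 -0.0528  0.0315]
86.01748420078944 0.09260640995599884
85.62135367161004 0.09297865320403169
-4.492589599572762 0.08704705670316672
-4.7417293479922815 0.0864083641096446
```

step_arm(
  rows=[
    [[0.0434, -0.09, 0, 0.002], [0.0434, -0.09, 0, 0.002], [0.0434, -0.09, 0.06, 0.002], [0.0434, -0.09, 0.12, 0.002], [0.0434, -0.09, 0.16, 0.002], [0.0434, -0.09, 0.18, 0.002], [0.0434, -0.09, 0.18, 0.002]],
  ],
)

```text
time_s: 1.65
position: [0.4407, -0.1157, 0.0434]
tcp_rot: [-179.8, 0.4, -4.3]
wrist_force: [-0.4, 0.3, -0.4]
grip_width: 0.003
grip_force: 0.0
```

```bash
python3 - <<'E'
from h import *
s=bot.read_state();print(s['position'],s['tcp_rot'],s['wrist_force'])
im=optics.capture('wrist')[:,:,::-1]; im2=optics.capture('side')[:,:,::-1]
a=cv2.resize(im[60:340,180:460][:, :],(400,400)); b=cv2.resize(im2[150:290,190:330],(400,400),interpolation=cv2.INTER_CUBIC)
cv2.imwrite('pics/w2.png',np.hstack([a,b]))
E
```

```text
[ 0.4407 -0.1157  0.0434] [-179.8392    0.4221   -4.2767] [-0.4445  0.2796 -0.3909]
```

View pics/w2.png

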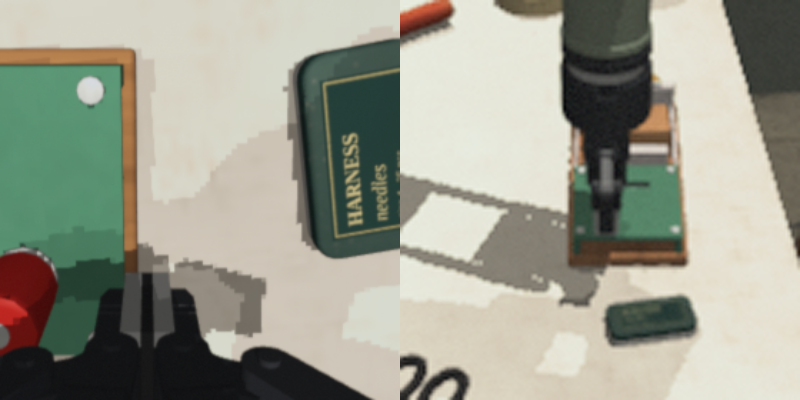

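step_arm(
  rows=[
    [[0, -0.006, 0, 0], [0, -0.012, 0, 0], [0, -0.018, 0, 0], [0, -0.024, 0, 0], [0, -0.03, 0, 0], [0, -0.036, 0, 0], [0, -0.042, 0, 0], [0, -0.048, 0, 0]],
  ],
)

```text
time_s: 2.55
position: [0.4474, -0.0788, 0.0469]
tcp_rot: [180.0, -0.1, -4.3]
wrist_force: [0.4, -3.4, 3.0]
grip_width: -0.003
grip_force: 1.9
```

step_arm(
  rows=[
    [[0, -0.005, 0, 0], [0, -0.01, 0, 0], [0, -0.014, 0, 0], [0, -0.018, 0, 0], [0, -0.02, 0, 0]],
  ],
)

```text
time_s: 3.05
position: [0.4481, -0.0625, 0.0465]
tcp_rot: [-180.0, -0.0, -4.3]
wrist_force: [0.8, -3.5, 1.1]
grip_width: 0.001
grip_force: 1.7
```

```bash
python3 - <<'E'
from h import *
s=bot.read_state();print(s['position'],s['tcp_rot'],s['wrist_force'])
im=optics.capture('wrist')[:,:,::-1]; im2=optics.capture('top')[:,:,::-1]
a=cv2.resize(im[0:400,0:400],(400,400)); b=cv2.resize(im2[175:255,225:305],(400,400),interpolation=cv2.INTER_CUBIC)
cv2.imwrite('pics/w3.png',np.hstack([a,b]))
E
```

```text
[ 0.4481 -0.0625  0.0465] [-179.9953   -0.0204   -4.2767] [ 0.754  -3.4751  1.0833]
```

View pics/w3.png

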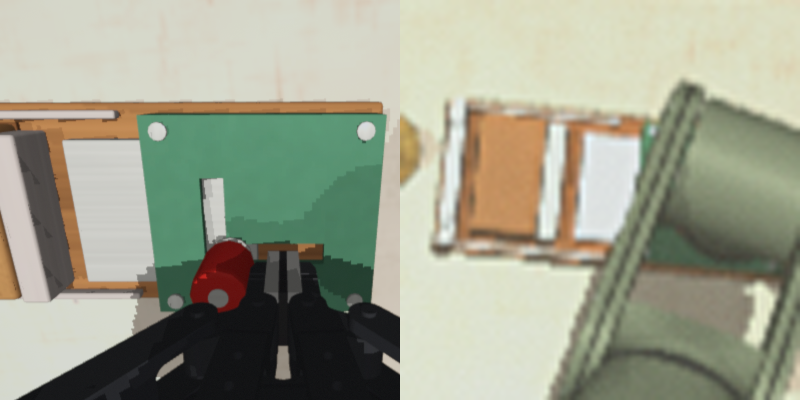

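The wrist picture shows the knob at about (222,275), almost in line with the short leg (213,180..240). The bar is up to the block and the block is nearly at the fence.

step_arm(
  rows=[
    [[0, -0.002, 0, 0], [0, -0.004, 0, 0], [0, -0.004, 0, 0]],
  ],
)

```text
time_s: 3.45
position: [0.4479, -0.0593, 0.0463]
tcp_rot: [-180.0, 0.0, -4.3]
wrist_force: [1.1, -2.7, 0.6]
grip_width: -0.002
grip_force: 1.3
```

step_arm(
  rows=[
    [[0, -0.002, 0, 0], [0, -0.002, 0, 0]],
  ],
)

```text
time_s: 3.65
position: [0.448, -0.0578, 0.0463]
tcp_rot: [-180.0, 0.0, -4.3]
wrist_force: [0.4, -2.6, 0.3]
grip_width: 0.001
grip_force: 1.4
```

step_arm(
  rows=[
    [[0, -0.002, 0, 0], [0, -0.002, 0, 0]],
  ],
)

```text
time_s: 3.85
position: [0.4482, -0.0562, 0.0463]
tcp_rot: [-180.0, 0.0, -4.3]
wrist_force: [0.0, -2.9, 0.6]
grip_width: -0.002
grip_force: 1.4
```

step_arm(
  rows=[
    [[0, -0.002, 0, 0], [0, -0.002, 0, 0]],
  ],
)

```text
time_s: 4.05
position: [0.4483, -0.0545, 0.0464]
tcp_rot: [-180.0, 0.0, -4.3]
wrist_force: [0.2, -2.6, -0.0]
grip_width: -0.002
grip_force: 1.3
```

step_arm(
  rows=[
    [[0, -0.002, 0, 0], [0, -0.002, 0, 0]],
  ],
)

```text
time_s: 4.25
position: [0.4484, -0.0535, 0.0464]
tcp_rot: [179.9, 0.0, -4.2]
wrist_force: [-0.2, -4.9, -1.0]
grip_width: 0.0
grip_force: 2.6
```

step_arm(
  rows=[
    [[0, -0.001, 0, 0], [0, -0.001, 0, 0]],
  ],
)

```text
time_s: 4.45
position: [0.4484, -0.0534, 0.0465]
tcp_rot: [179.9, 0.0, -4.2]
wrist_force: [-0.3, -6.2, 0.2]
grip_width: -0.001
grip_force: 3.7
```

step_arm(
  rows=[
    [[0, -0.001, 0, 0], [0, -0.001, 0, 0]],
  ],
)

```text
time_s: 4.65
position: [0.4485, -0.0533, 0.0465]
tcp_rot: [179.8, 0.0, -4.2]
wrist_force: [-1.1, -9.4, -0.8]
grip_width: -0.004
grip_force: 4.9
```

The knob is at the stop. Next I back off and move round to the near side.

step_arm(
  rows=[
    [[0, 0.012, 0, 0], [-0.01, 0.025, 0, 0], [-0.03, 0.025, 0, 0], [-0.055, 0.025, 0, 0], [-0.06, 0.01, 0, 0], [-0.06, -0.01, 0, 0], [-0.06, -0.025, 0, 0], [-0.06, -0.025, 0, 0]],
  ],
)

```text
time_s: 5.45
position: [0.4023, -0.0267, 0.0464]
tcp_rot: [-180.0, 0.0, -4.2]
wrist_force: [0.2, -0.7, -0.2]
grip_width: 0.003
grip_force: 0.0
```

```bash
python3 - <<'E'
from h import *
s=bot.read_state();print(s['position'],s['tcp_rot'],s['wrist_force']);np.save('w.npy',[s['position'],s['tcp_rot']])
im=optics.capture('wrist')[:,:,::-1]
cv2.imwrite('pics/w4.png',cv2.resize(im,(800,600),interpolation=cv2.INTER_CUBIC))
E
```

```text
[ 0.4023 -0.0267  0.0464] [-179.9613    0.0151   -4.1588] [ 0.2249 -0.6642 -0.2309]
```

View pics/w4.png

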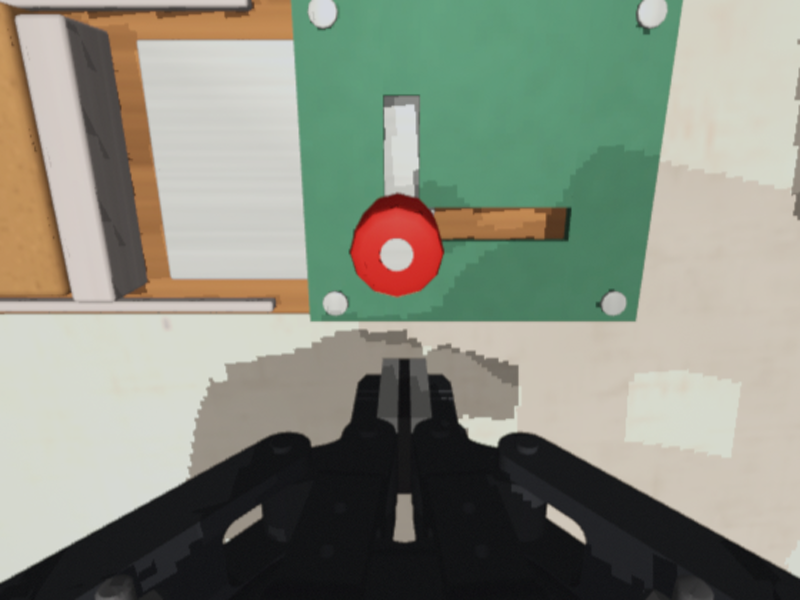

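The knob sits in the corner, centred at about (397,250), with the fingers at column 404, near enough in line. Now the push away along tool +x.

step_arm(
  rows=[
    [[0.008, -0.0015, 0, 0], [0.016, -0.0015, 0, 0], [0.024, -0.0015, 0, 0], [0.03, -0.0015, 0, 0], [0.036, -0.0015, 0, 0], [0.042, -0.0015, 0, 0], [0.048, -0.0015, 0, 0], [0.054, -0.0015, 0, 0]],
  ],
)

```text
time_s: 6.3
position: [0.4453, -0.0301, 0.0462]
tcp_rot: [180.0, 0.1, -4.3]
wrist_force: [-3.0, -0.6, 1.1]
grip_width: 0.001
grip_force: 1.6
```

step_arm(
  rows=[
    [[0.004, 0, 0, 0], [0.008, 0, 0, 0], [0.011, 0, 0, 0], [0.014, 0, 0, 0], [0.014, 0, 0, 0]],
  ],
)

```text
time_s: 6.8
position: [0.4571, -0.0309, 0.0464]
tcp_rot: [-180.0, -0.0, -4.3]
wrist_force: [-2.3, -0.2, -1.4]
grip_width: 0.001
grip_force: 0.8
```

step_arm(
  rows=[
    [[0.002, 0, 0, 0], [0.002, 0, 0, 0]],
  ],
)

```text
time_s: 7.0
position: [0.4584, -0.031, 0.0464]
tcp_rot: [-180.0, -0.0, -4.3]
wrist_force: [-2.1, -0.2, -2.1]
grip_width: -0.004
grip_force: 0.9
```

step_arm(
  rows=[
    [[0.002, 0, 0, 0], [0.002, 0, 0, 0]],
  ],
)

```text
time_s: 7.2
position: [0.46, -0.0311, 0.0464]
tcp_rot: [-180.0, -0.0, -4.3]
wrist_force: [-1.9, 0.1, -1.8]
grip_width: -0.001
grip_force: 1.0
```

step_arm(
  rows=[
    [[0.002, 0, 0, 0], [0.002, 0, 0, 0]],
  ],
)

```text
time_s: 7.4
position: [0.4617, -0.0313, 0.0465]
tcp_rot: [-180.0, -0.0, -4.3]
wrist_force: [-1.8, -0.1, -1.4]
grip_width: 0.002
grip_force: 1.0
```

step_arm(
  rows=[
    [[0.002, 0, 0, 0], [0.002, 0, 0, 0]],
  ],
)

```text
time_s: 7.6
position: [0.4622, -0.0313, 0.0464]
tcp_rot: [-180.0, 0.1, -4.3]
wrist_force: [-5.0, -0.3, 2.8]
grip_width: -0.0
grip_force: 2.6
```

step_arm(
  rows=[
    [[0.002, 0, 0, 0], [0.002, 0, 0, 0]],
  ],
)

```text
time_s: 7.8
position: [0.4624, -0.0313, 0.0463]
tcp_rot: [-180.0, 0.3, -4.3]
wrist_force: [-9.5, -1.2, 5.7]
grip_width: -0.002
grip_force: 4.5
```

It has reached the slot end (0.462, as predicted). Now retreat and rise, then check.

step_arm(
  rows=[
    [[-0.02, 0, 0, 0], [-0.05, 0, 0, 0], [-0.08, 0, 0, 0], [-0.09, 0, -0.05, 0], [-0.09, 0, -0.1, 0], [-0.09, 0, -0.14, 0], [-0.09, 0, -0.14, 0], [-0.09, 0, -0.14, 0]],
  ],
)

```text
time_s: 8.6
position: [0.3948, -0.0266, 0.1601]
tcp_rot: [180.0, -0.3, -4.3]
wrist_force: [-0.3, -0.4, -0.1]
grip_width: -0.002
grip_force: 0.0
```

```bash
python3 - <<'E'
from h import *
s=bot.read_state();print(s['position'],s['wrist_force'])
im=optics.capture('wrist')[:,:,::-1]
cv2.imwrite('pics/w5.png',cv2.resize(im,(800,600),interpolation=cv2.INTER_CUBIC))
E
```

```text
[ 0.3948 -0.0266  0.1601] [-0.3359 -0.4245 -0.0701]
```

View pics/w5.png

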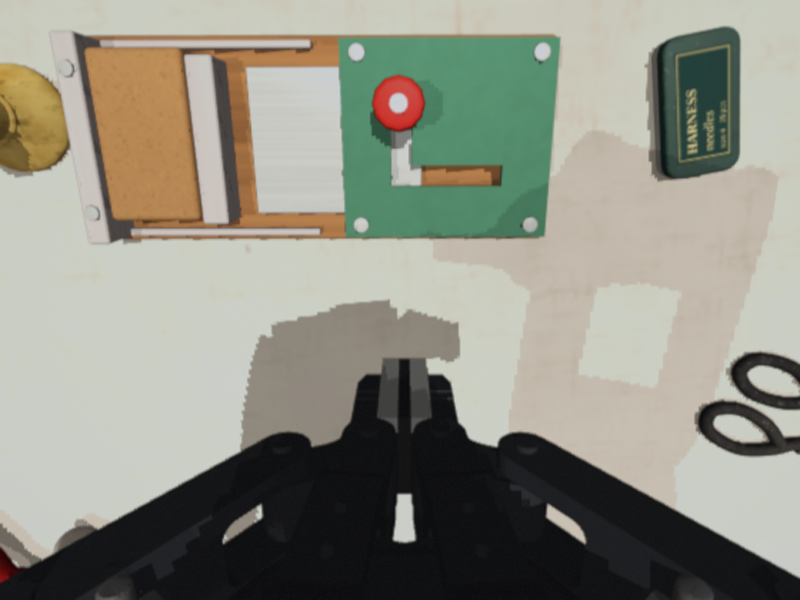

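The knob is at the locked end (398,103). The block at (145,135) is square against the fence, the bystanders in view are undisturbed, and the arm is clear.

```bash
python3 -c "
from plant import workorder;print(workorder.close_job())"
```

```text
the job is handed in; nothing more can be done
None
```

The job is handed in: the last wrist picture showed the knob at the locked end of the slot and the block square against the fence, with the arm clear of everything; no verdict came back.

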